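# Close the gap fixture and check its slot with the narrow gauge

### The arm

A 6-joint arm with a two-finger parallel gripper is mounted at the origin on a cart in front of the work surface, level with it; the furniture and walls round the work are solid. World frame = base frame: x ahead of the robot, y to its left, z up, the work surface at z = 0. Lengths are in m, angles in degrees, forces in N, time in s.
With the tool pointing down it reaches from about 0.25 to 0.725 m from the base axis. Payload 9.7 kg.
Tool frame: the origin (TCP) lies between the finger pads; the fingertips stand bot.tcp_to_tips ahead of it and the grasp point (between the pads) lies 11 mm behind it (bot.tcp_to_tips is the distance from the TCP to the fingertips, in m); z points along the fingers, y is the line along which they close (so a half turn about z gives the same grasp; the last joint's range is limited). The gripper opens to 85 mm and grips with 20 to 120 N. Pads are 22 mm wide; open, the fingers measure 114 mm over their backs; the gripper's body (76 mm by 85 mm) begins 54 mm behind the grasp point. The pads swing forward as they close: fully open they stand 13 mm farther back than shut.
Start: joints at [66.692, 4.979, 10.078, 95.1, 0, 90], TCP at [0.218, 0.505, 0.239] pointing down, gripper open.
Joint ranges: [-179.16, 179.16], [-48.56, 103.87], [-65.8, 70.77], [-126.05, 130.52], [-82.76, 87.17], [-180, 180]. Speed limits (degrees/s): [127.2, 127.2, 147.25, 180, 180, 180].

### API

Orientations are given as [roll, pitch, yaw] about the fixed x, y, z axes, in that order (R = Rz(yaw) Ry(pitch) Rx(roll)).
In Python, from workcell import bot gives the robot as it stands. The module is installed in compiled form; this text tells all that it offers.
- The arm moves only by the tool carry_out, never from a script. Its arguments are lists of equal length, an entry for each row: "linear": the shift along the world's x, y, z normalised to -1 to 1, where 1 is 2 cm, a list of three; "rotation": the turn, a rotation vector about the world's x, y, z normalised to -1 to 1, where 1 is 8 degrees, a list of three; "grip": the closure, from -1 (fully open) to 1 (shut). In form: {"linear": [[tx, ty, tz], ...], "rotation": [[rx, ry, rz], ...], "grip": [grip, ...]}. A call has 1 to 12 rows; each row shifts and turns the commanded pose from where the row before left it; what a row does not reach is not made up. A row lasts 1/10 s, in which the tool goes at most 50 mm and 8.59 degrees, less where a joint would pass 70% of its speed; a pose out of reach is approached as far as the arm can. A call with a number of a shift or a turn outside -1 to 1 is refused whole. A call with a gripper value outside its range is refused whole. The fingers move at their own pace and stop on an object; "grip_force" is the grip in N (left out, the last holds). Time passes only in rows, so rows that do not move let the fingers close. It gives the time, the measured TCP pose, the force, the opening and the grip force at its end, in the units of the state.
- bot.get_obs(): the state, without advancing time (a new reading comes with each control period).
- bot.camera(name): name is "side" or "top" or "wrist"; returns the picture (480x640x3 uint8, blue, green, red); there is no depth.
- bot.camera_model(name): a dict with "fx", "fy", "cx", "cy" (pixels), "camera_from_world" (4x4, takes a point from world to camera coordinates). Camera axes: x right, y up, looking along -z (the intrinsics and any distortion apply to the point x, -y, -z); pixel columns grow to the right and rows downward; lengths in m; the calibration is good to about 2 mm. A picture is of the moment at which its call begins: read the wrist's pose just before it. camera_model takes no time and is no camera call; for the wrist camera it gives the pose at the moment of the call.
- bot.job_done(): hands the job in; it is judged then, once.
The state is a dict: "time": time; "q": joint angles; "qd": joint speeds; "joint_efforts": joint torques, N m; "ee_pos": TCP position; "tcp_rot": TCP orientation; "wrist_force": force on the tool from outside, world axes, zero at the start; "torque": the same for the moment, N m; "opening": finger opening in m; "grasp_force": force on a finger pad.
Only numpy, scipy, OpenCV 4.12 (cv2) and the standard library are available. Lean on these libraries where they do the work, as an engineer would, in place of code of your own. Each camera call takes 0.05 s, during which the arm holds its last target. There are 200 camera calls.

### The job

Lower the top plate by its handle, level and without dropping it, onto the fixture's two guide pins until it rests fully on the rails. Then take the narrower of the two blade gauges from the tray, gently slide its blade into the slot under the plate from the left (tray) side until its shoulder meets the fixture's face, pause there for about a second, draw it out again and lay it flat back in the tray, let go. The plate stays seated; leave the wide gauge, the timer, the flat case and the objective can where they are.

Things in the scene. Friction and masses are not known exactly. Their poses are not given: they have to be found in the camera images.
- fixture: Fixed steel gap fixture: block 124 (x) x 100 (y) x 30 mm with a 10 mm high foot at each x end (172 mm over the feet). Origin: centre of its underside on the table; yaw within 0.35 rad of the world's. On it two rails 10 mm high run along y at x = 22 to 62 and -22 to -62 mm. Two upright pins, 12 mm thick, at x = +-46, y = 0, rise to 72 mm, the top 5 mm tapered.
- fixture_seat (a point): Point on the fixture midway between the pins at the height of the rail tops (40 mm up): where the plate's origin comes to lie. Axes as the fixture.
- slot_mouth (a point): Centre of the slot's mouth in the fixture's +y face (robot's left), 50 mm in y from the fixture's middle, 35 mm up; axes as the fixture. The slot between the rails runs along y: 44 mm wide, and 10 mm high under the seated plate. The blade enters here along -y; fully in, the gauge's shoulder (its origin) is at y = 0 of this point.
- top_plate: Loose aluminium plate 124 (x) x 100 (y) x 12 mm, 0.36 to 0.59 kg, flat on the table. Origin: centre of its underside. Two 15 mm through holes at x = +-46, y = 0; a half turn makes no difference. Black bridge handle on top along x: bar 70 long, 18 wide (y), 32 to 48 mm above the origin, on two posts 46 mm apart.
- plate_grip (a point): Middle of the plate handle's bar, 40 mm above the plate's underside; pinch across y (18 mm).
- tray: Fixed shallow aluminium tray, 260 (x) x 200 (y) x 18 mm high, walls 4 mm, black rubber floor 6 mm above its origin (centre of the underside). The gauges lie in it side by side, their tips roughly towards -y. Beyond the tray and the plate the microscope overhangs the table (from about x = 0.68 m, 0.2 m up): swing the arm on the robot's side of it.
- narrow_gauge: Loose blade gauge, 0.2 kg (0.15 to 0.27), lying flat: steel blade 5 mm thick, 38 mm wide (y), 75 mm long from the shoulder to its round tip along +x; body 48 long (to -x), 56 wide, 16 high; black upright grip fin on top. Origin: middle of the shoulder, at the underside of blade and body.
- narrow_gauge_grip (a point): Point in the narrow gauge's grip fin (34 mm long in x, 14 mm thick in y, from 15 to 60 mm above the underside): 26 mm behind the shoulder, 45 mm above the underside; pinch across y.
- wide_gauge: The other gauge, the same form with a 64 mm blade and an 80 mm body; it does not fit the slot. Leave it. Same origin and axes.
- wide_gauge_grip (a point): Point in the wide gauge's fin, as on the narrow gauge.
- timer: Bystander: small white timer 58x62x17 mm, at the front of the table. Origin under its centre.
- objective_can: Bystander: white can with black screw top, 47 mm across, 62 mm high, behind the work. Origin under its centre.
- capillary_box: Bystander: flat case 48x110x19 mm near the front right. Origin under its centre.

How it is judged (in metres and radians):
On the way, in this order (a step that is already met when the one before it is completed fails the run):
1. the top plate rests fully on the rails, over both pins (horizontal distance between top_plate and fixture_seat below 0.004 m and z of top_plate in the frame of fixture_seat between -0.003 and 0.003 m and angle between top_plate's own z axis and vertical below 0.04 rad and angle between the x axis of top_plate and the x axis of fixture, either way round below 0.06 rad), for 0.2 s.
2. the narrow gauge's blade is in the slot with its shoulder at the fixture's face, the plate still seated (all of step 1 and y of narrow_gauge in the frame of slot_mouth between -0.003 and 0.004 m and x of narrow_gauge in the frame of slot_mouth between -0.005 and 0.005 m and z of narrow_gauge in the frame of slot_mouth between -0.0065 and 0.0015 m and angle between the x axis of narrow_gauge and the y axis of fixture, either way round below 0.1 rad), for 0.4 s.
At the end, for the whole second after the job is handed in: The plate rests on the rails over both pins (within 4 mm, 3 mm in height, level) and the narrow gauge lies flat, released and at rest on the tray's floor (its fin within 120 mm in x and 90 mm in y of the tray's middle); the wide gauge still lies in the tray (all of step 1 and x of narrow_gauge_grip in the frame of tray between -0.12 and 0.12 m and y of narrow_gauge_grip in the frame of tray between -0.09 and 0.09 m and z of narrow_gauge in the frame of tray between 0.002 and 0.01 m and angle between each of narrow_gauge, wide_gauge's own z axis and vertical below 0.06 rad and linear speed of each of narrow_gauge, wide_gauge, top_plate below 0.02 m/s and x of wide_gauge_grip in the frame of tray between -0.12 and 0.12 m and y of wide_gauge_grip in the frame of tray between -0.09 and 0.09 m and z of wide_gauge in the frame of tray between 0.002 and 0.01 m); the robot touches nothing.
It fails at once if the top plate is tipped more than 17 degrees (angle between top_plate's own z axis and vertical above 0.3 rad).
It fails at once if the top plate is dropped onto the pins or rails (faster than 0.4 m/s close above them) (horizontal distance between top_plate and fixture_seat below 0.02 m and z of top_plate in the frame of fixture_seat below 0.045 m and linear speed of top_plate above 0.4 m/s).
It fails at once if the narrow gauge is rammed against fixture or plate (over 60 N) (contact force between narrow_gauge and fixture above 60 N or contact force between narrow_gauge and top_plate above 60 N).
It fails at once if the wide gauge, the timer, the flat case or the objective can is moved by more than 30 mm (distance of any of wide_gauge, timer, objective_can, capillary_box from where it was at the start of the episode above 0.03 m).
It also fails if it takes over 72 s, if anything falls off the work surface, if the arm or the gripper's body presses on something with over 40 N, if the wrist force passes 120 N, or if a joint passes its speed limit or range.

## Working session

There is one attempt and no reset: what is moved stays moved. The work goes in short steps, Python scripts to look and compute and a tool call to move; the robot and the scene stay as the last step left them, time stands still between calls to the robot, and variables do not carry over. Pictures are saved under pics/ and viewed, at most 10 in all, crops included, and the job is handed in when it is done.

Besides the shell and the picture viewer there is one more tool, called after "Emit:" by a JSON object that holds its "op" and its "data", one argument or row to a line. carry_out: Moves the arm, as the interface text tells. Its arguments: {"type":"object","properties":{"linear":{"type":"array","items":{"type":"array","items":{"type":"number"}}},"rotation":{"type":"array","items":{"type":"array","items":{"type":"number"}}},"grip":{"type":"array","items":{"type":"number"}},"grip_force":{"type":"number"}},"required":["linear","rotation","grip"]}

```bash
mkdir -p pics; cat > h.py <<'E'
import numpy as np, cv2
from workcell import bot
def snap(n,f):
    m=bot.camera_model(n); im=bot.camera(n); cv2.imwrite('pics/'+f,im); np.save('pics/'+f+'.npy',m,allow_pickle=True); return im,m
def load(f): return np.load('pics/'+f+'.npy',allow_pickle=True).item()
def ray(m,u,v,z):
    T=np.array(m['camera_from_world']); R=T[:3,:3]; c=-R.T@T[:3,3]
    d=R.T@np.array([(u-m['cx'])/m['fx'],-(v-m['cy'])/m['fy'],-1]); return c+d*(z-c[2])/d[2]
def proj(m,p):
    T=np.array(m['camera_from_world']); q=T[:3,:3]@np.array(p)+T[:3,3]
    return m['cx']+m['fx']*q[0]/-q[2], m['cy']+m['fy']*-q[1]/-q[2]
E
python3 - <<'E'
from h import *
for n in ['top','side']:
    im,m=snap(n,n+'0.png'); print(n,m)
o=bot.get_obs(); print(o, bot.tcp_to_tips)
E
```

```text
top {'fx': 566.9637948629065, 'fy': 566.9637948629065, 'cx': 320.2564897032982, 'cy': 248.33501216710903, 'camera_from_world': array([[-0.04174234, -0.99912616,  0.00212203, -0.00550135],
       [ 0.97866072, -0.04045944,  0.20146025, -0.53357042],
       [-0.20119835,  0.01048617,  0.97949439, -1.43058529],
       [ 0.        ,  0.        ,  0.        ,  1.        ]])}
side {'fx': 612.2265744401692, 'fy': 612.2265744401692, 'cx': 320.0542442363404, 'cy': 236.57846181557872, 'camera_from_world': array([[-0.97491539, -0.22172588,  0.01943248,  0.49761242],
       [ 0.12424967, -0.46971673,  0.87402987, -0.12754348],
       [-0.18466728,  0.85451965,  0.48548343, -1.42997699],
       [ 0.        ,  0.        ,  0.        ,  1.        ]])}
{'time': 0.1, 'q': array([6.66926369e+01, 5.00680722e+00, 1.00375236e+01, 9.51003393e+01,
       8.61279662e-05, 8.99995153e+01]), 'qd': array([-0.0977509 ,  0.02705853,  0.10069046, -0.01088086, -0.05418215,
       -0.00596355]), 'joint_efforts': array([-1.51627668e-03, -5.21562946e+01,  4.65652871e+01,  1.60459662e-02,
       -1.02149281e-04,  1.82867899e-05]), 'ee_pos': array([0.2175306 , 0.50492283, 0.23865175]), 'tcp_rot': array([-1.79930377e+02, -8.67169274e-05,  1.56693122e+02]), 'wrist_force': array([-0.36741753, -1.04608319,  0.07477279]), 'torque': array([0.04127598, 0.00260062, 0.03127717]), 'grasp_force': 0.0, 'opening': 0.08532566143756339} 0.008
```

View pics/top0.png

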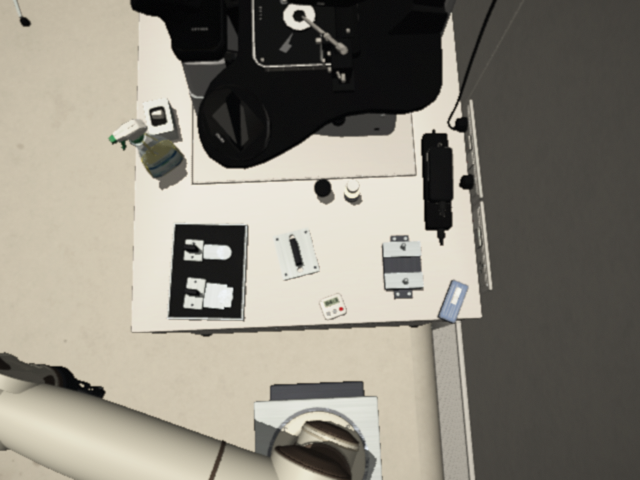

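View pics/side0.png

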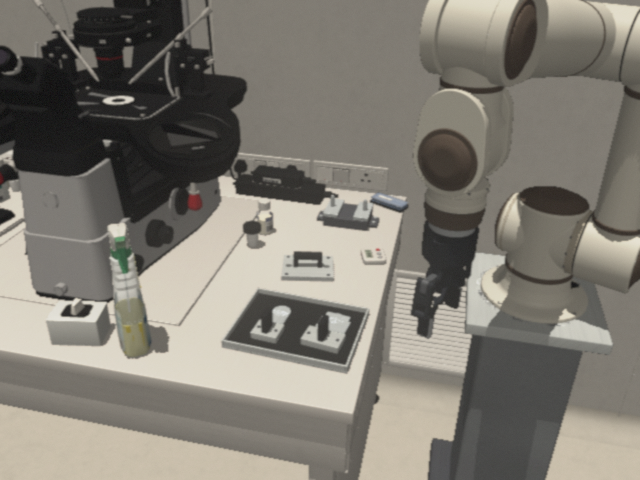

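The top view shows the plate handle at about (296,252), the fixture at about (403,267) with pins near (404,253) and (404,281), the narrow gauge at about (208,251), the wide gauge at about (208,294), and the tray spanning 170–247. I'll enlarge it.

```bash
python3 - <<'E'
from h import *
im=cv2.imread('pics/top0.png')
a=cv2.resize(im[220:310,265:435],None,fx=4.7,fy=4.7,interpolation=cv2.INTER_CUBIC)
cv2.imwrite('pics/c1.png',a[:600,:800])
m=load('top0.png')
for n,u,v,z in [('pinA',404,253,.07),('pinB',404,281,.07),('plate',296,252,.048),('narrow fin',200,251,.06),('tray c',208,271,.018),('fixture front foot',402,237,.01),('foot',401,297,.01)]: print(n,ray(m,u,v,z).round(4))
E
```

```text
pinA [ 0.5084 -0.2435  0.07  ]
pinB [ 0.4355 -0.2382  0.07  ]
plate [0.527  0.0363 0.048 ]
narrow fin [0.5376 0.2857 0.06  ]
tray c [0.4912 0.273  0.018 ]
fixture front foot [ 0.5642 -0.2508  0.01  ]
foot [ 0.4014 -0.2366  0.01  ]
```

View pics/c1.png

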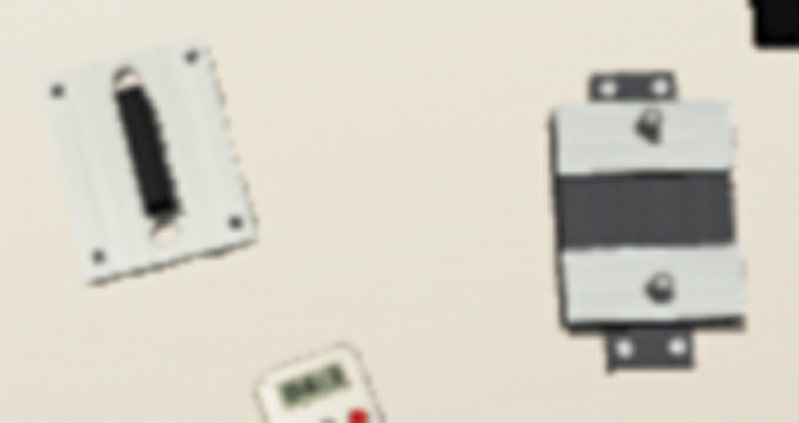

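Crop: the plate's corner screws are at (57,91), (191,57), (235,222), (98,257). The fixture's foot screws are at (609,88), (660,86), (624,349), (677,347), with rail corners near (555,110), (733,100), (744,318), (567,325).

```bash
python3 - <<'E'
from h import *
m=load('top0.png')
def P(L,z): return np.array([ray(m,265+(x+.5)/4.7-.5,220+(y+.5)/4.7-.5,z)[:2] for x,y in L])
for n,L,z in [('plate screws',[(57,91),(191,57),(235,222),(98,257)],.012),('plate corners',[(45,75),(205,42),(255,238),(92,283)],.012),('foot screws',[(609,88),(660,86),(677,347),(624,349)],.01),('rail',[(555,110),(733,100),(744,318),(567,325)],.04)]:
    p=P(L,z); d=(p[0]+p[1]-p[2]-p[3]); print(n,p.mean(0).round(4),'yaw x-axis',np.degrees(np.arctan2(d[1],d[0])).round(2))
b=P([(126,85),(162,213)],.048); d=b[0]-b[1]; print('bar',b.mean(0),np.degrees(np.arctan2(d[1],d[0])),np.linalg.norm(d))
from scipy.spatial.transform import Rotation as R
w=bot.camera_model('wrist');o=bot.get_obs()
T=np.array(w['camera_from_world']);Rt=R.from_euler('xyz',o['tcp_rot'],degrees=True).as_matrix()
c=-T[:3,:3].T@T[:3,3]; print('cam in tcp',Rt.T@(c-o['ee_pos']),'\n',(Rt.T@T[:3,:3].T).round(3),w['fx'])
E
```

```text
plate screws [0.532 0.039] yaw x-axis 12.22
plate corners [0.5304 0.0367] yaw x-axis 11.34
foot screws [ 0.4857 -0.2434] yaw x-axis -0.58
rail [ 0.4827 -0.243 ] yaw x-axis -1.08
bar [0.52910468 0.03831265] 13.498019858076207 0.07586306452381497
cam in tcp [ 0.07389092  0.0007437  -0.13428026] 
 [[-0.     0.957  0.289]
 [ 1.     0.    -0.001]
 [-0.001  0.289 -0.957]] 373.60229754983067
```

Emit:
{"op": "carry_out", "data": {
  "linear": [
    [0.65,-0.97,0],
    [0.65,-0.97,0],
    [0.65,-0.97,0],
    [0.65,-0.97,0],
    [0.65,-0.97,0],
    [0.65,-0.97,0],
    [0.65,-0.97,0],
    [0.65,-0.97,0],
    [0.65,-0.97,0],
    [0.65,-0.97,0],
    [0.65,-0.97,0],
    [0.65,-0.97,0]
  ],
  "rotation": [
    [0,0,0.19],
    [0,0,0.19],
    [0,0,0.19],
    [0,0,0.19],
    [0,0,0.19],
    [0,0,0.19],
    [0,0,0.19],
    [0,0,0.19],
    [0,0,0.19],
    [0,0,0.19],
    [0,0,0.19],
    [0,0,0.19]
  ],
  "grip": [-1,-1,-1,-1,-1,-1,-1,-1,-1,-1,-1,-1]
}}

```text
time: 1.3
ee_pos: [0.374, 0.2714, 0.239]
tcp_rot: [-180.0, -0.0, 175.0]
wrist_force: [0.1, 0.1, 0.3]
opening: 0.0854
grasp_force: 0.0
```

Emit:
{"op": "carry_out", "data": {
  "linear": [
    [0.65,-0.97,0],
    [0.65,-0.97,0],
    [0.65,-0.97,0],
    [0.65,-0.97,0],
    [0.65,-0.97,0],
    [0.65,-0.97,0],
    [0.65,-0.97,0],
    [0.65,-0.97,0],
    [0.65,-0.97,0],
    [0.65,-0.97,0],
    [0.65,-0.97,0],
    [0.65,-0.97,0]
  ],
  "rotation": [
    [0,0,0.19],
    [0,0,0.19],
    [0,0,0.19],
    [0,0,0.19],
    [0,0,0.19],
    [0,0,0.19],
    [0,0,0.19],
    [0,0,0.19],
    [0,0,0.19],
    [0,0,0.19],
    [0,0,0.19],
    [0,0,0.19]
  ],
  "grip": [-1,-1,-1,-1,-1,-1,-1,-1,-1,-1,-1,-1]
}}

```text
time: 2.5
ee_pos: [0.5299, 0.0386, 0.2389]
tcp_rot: [180.0, -0.0, -166.8]
wrist_force: [-0.1, 0.8, 0.4]
opening: 0.0855
grasp_force: 0.0
```

```bash
python3 - <<'E'
from h import *
o=bot.get_obs(); print(o['time'],o['ee_pos'],o['tcp_rot'],o['q'],o['qd'])
snap('wrist','w1.png')
o=bot.get_obs(); print(o['time'],o['ee_pos'],o['tcp_rot'])
E
```

```text
2.5 [0.52994835 0.0386377  0.23892597] [ 1.79994047e+02 -3.56732323e-02 -1.66767440e+02] [ 4.16983128e+00  2.43321946e+00  7.35800785e+00  9.49609541e+01
  2.60026294e-04 -9.06272669e+00] [-22.25002372  15.47138993  15.80878412   0.23323544   0.08465661
 -37.21373063]
2.55 [0.53130722 0.03647891 0.23839677] [-1.79941551e+02 -3.73997687e-02 -1.66749682e+02]
```

View pics/w1.png

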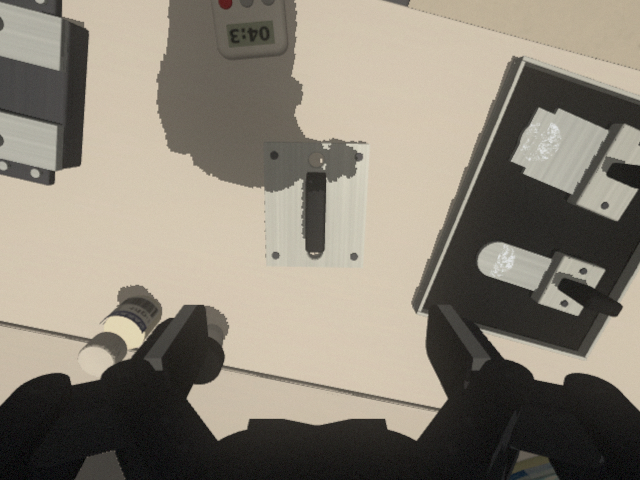

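The wrist view shows the plate's screws at (275,156), (359,156), (354,257), (277,256) and the handle bar from (316,173) to (316,252). The narrow gauge's tip is at (478,258) and its body corners are at about (552,252), (606,266), (537,303).

```bash
python3 - <<'E'
from h import *
m=load('w1.png')
P=lambda L,z:np.array([ray(m,x,y,z)[:2] for x,y in L])
p=P([(354,257),(277,256),(275,156),(359,156)],.012); d=p[0]+p[1]-p[2]-p[3]; print(p.mean(0),np.degrees(np.arctan2(d[1],d[0])),p)
b=P([(316,252),(316,173)],.048); d=b[0]-b[1]; print('bar',b.mean(0),np.degrees(np.arctan2(d[1],d[0])),np.linalg.norm(d))
b=P([(367,267),(265,266),(264,142),(368,143)],.012); d=b[0]+b[1]-b[2]-b[3]; print('corners',b.mean(0),np.degrees(np.arctan2(d[1],d[0])),np.linalg.norm(b-np.roll(b,1,0),axis=1))
g=P([(478,258)],.011);print('tip',g, 'shoulder corners',P([(552,252),(537,303),(606,266)],.022))
E
```

```text
[0.53265034 0.03979288] 12.368439915395713 [[ 0.57331634  0.08905471]
 [ 0.59026372  0.01208243]
 [ 0.49259347 -0.009648  ]
 [ 0.47442784  0.06768239]]
bar [0.5301508  0.03901022] 13.189245944137872 0.07186313726054332
corners [0.53199775 0.03943204] 13.191346604589754 [0.12406246 0.10526448 0.12383765 0.0973572 ]
tip [[0.54556489 0.21363735]] shoulder corners [[0.52017852 0.27713215]
 [0.57561653 0.28461529]
 [0.52159979 0.33595265]]
```

Emit:
{"op": "carry_out", "data": {
  "linear": [
    [0,0,-0.8],
    [0,0,-1],
    [0,0,-1],
    [0,0,-1],
    [0,0,-1],
    [0,0,-1],
    [0,0,-1],
    [0,0,-0.5],
    [0,0,0],
    [0,0,0]
  ],
  "rotation": [
    [0,0,0],
    [0,0,0],
    [0,0,0],
    [0,0,0],
    [0,0,0],
    [0,0,0],
    [0,0,0],
    [0,0,0],
    [0,0,0],
    [0,0,0]
  ],
  "grip": [-1,-1,-1,-1,-1,-1,-1,-1,-1,-1]
}}

```text
time: 3.55
ee_pos: [0.5298, 0.0396, 0.0939]
tcp_rot: [-180.0, 0.0, -166.8]
wrist_force: [-0.4, 1.0, 0.9]
opening: 0.0853
grasp_force: 0.0
```

Emit:
{"op": "carry_out", "data": {
  "linear": [
    [0.08,0,-0.8],
    [0,0,-0.8],
    [0,0,-0.8],
    [0,0,-0.5],
    [0,0,-0.2],
    [0,0,0],
    [0,0,0],
    [0,0,0],
    [0,0,0],
    [0,0,0],
    [0,0,0],
    [0,0,0]
  ],
  "rotation": [
    [0,0,0],
    [0,0,0],
    [0,0,0],
    [0,0,0],
    [0,0,0],
    [0,0,0],
    [0,0,0],
    [0,0,0],
    [0,0,0],
    [0,0,0],
    [0,0,0],
    [0,0,0]
  ],
  "grip": [-1,-1,-1,-1,-1,-1,0,0.3,1,1,1,1],
  "grip_force": 60
}}

```text
time: 4.75
ee_pos: [0.5316, 0.0393, 0.0318]
tcp_rot: [-180.0, 0.0, -166.8]
wrist_force: [0.4, -1.5, 4.8]
opening: 0.0171
grasp_force: 60.4
```

Emit:
{"op": "carry_out", "data": {
  "linear": [
    [0,0,0.3],
    [0,0,0.7],
    [0,0,1],
    [0,0,1],
    [0,0,1],
    [0,0,1],
    [0,0,1],
    [0,0,1],
    [0,-0.5,1],
    [-0.3,-1,1],
    [-0.3,-1,0.5],
    [-0.3,-1,0]
  ],
  "rotation": [
    [0,0,0],
    [0,0,0],
    [0,0,0],
    [0,0,0],
    [0,0,0],
    [0,0,0],
    [0,0,0],
    [0,0,-0.3],
    [0,0,-0.4],
    [0,0,-0.4],
    [0,0,-0.4],
    [0,0,-0.25]
  ],
  "grip": [1,1,1,1,1,1,1,1,1,1,1,1]
}}

```text
time: 5.95
ee_pos: [0.5132, -0.031, 0.2236]
tcp_rot: [180.0, 0.1, 179.1]
wrist_force: [1.5, 0.3, -5.2]
opening: 0.0166
grasp_force: 59.2
```

Emit:
{"op": "carry_out", "data": {
  "linear": [
    [-0.5,-1,0],
    [-0.5,-0.7,0],
    [-0.3,-0.4,0],
    [0,0,0],
    [0,0,0],
    [0,0,0],
    [0,0,0]
  ],
  "rotation": [
    [0,0,0],
    [0,0,0],
    [0,0,0],
    [0,0,0],
    [0,0,0],
    [0,0,0],
    [0,0,0]
  ],
  "grip": [1,1,1,1,1,1,1]
}}

```text
time: 6.65
ee_pos: [0.4875, -0.0719, 0.2212]
tcp_rot: [180.0, -0.0, 179.2]
wrist_force: [0.3, -0.6, -5.7]
opening: 0.0169
grasp_force: 59.2
```

```bash
python3 - <<'E'
from h import *
o=bot.get_obs(); print(o['time'],o['ee_pos'],o['tcp_rot'],o['wrist_force'],o['torque'])
snap('wrist','w2.png'); snap('side','side2.png'); snap('top','top2.png')
E
```

```text
6.65 [ 0.48747367 -0.07192368  0.2212102 ] [ 1.79989217e+02 -1.04614697e-02  1.79221488e+02] [ 0.26701817 -0.57314847 -5.71639303] [ 0.02379536 -0.02077302 -0.01719476]
```

View pics/w2.png

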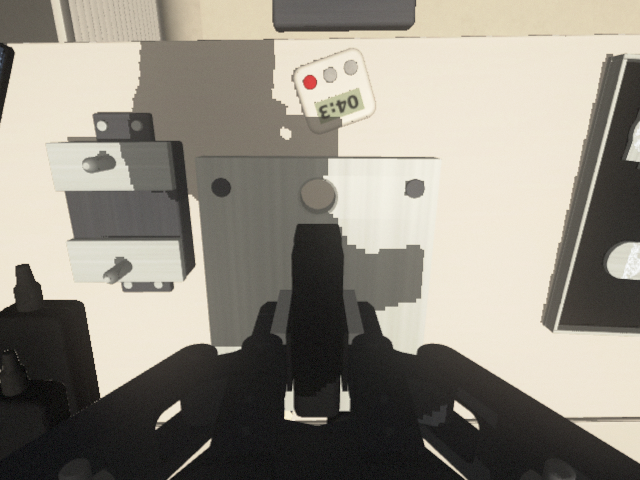

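Wrist view: the plate's screws are at (221,187) and (414,188) and a hole is at (319,195). The fixture's rails span (48–187, 141–282) and the pins are near (95,164) and (115,270). I'll enlarge these in one mosaic.

```bash
python3 - <<'E'
from h import *
im=cv2.imread('pics/w2.png')
r=lambda x,y,w,h,s:cv2.resize(im[y:y+h,x:x+w],None,fx=s,fy=s,interpolation=cv2.INTER_CUBIC)
M=np.zeros((600,780,3),np.uint8)
M[:,:480]=r(40,100,160,200,3)
M[:180,490:760]=r(289,165,60,40,4.5)   # hole
M[200:380,490:670]=r(201,167,40,40,4.5) # screw L
M[400:580,490:670]=r(394,168,40,40,4.5)
cv2.imwrite('pics/c2.png',M)
E
```

```text
(no output)
```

View pics/c2.png

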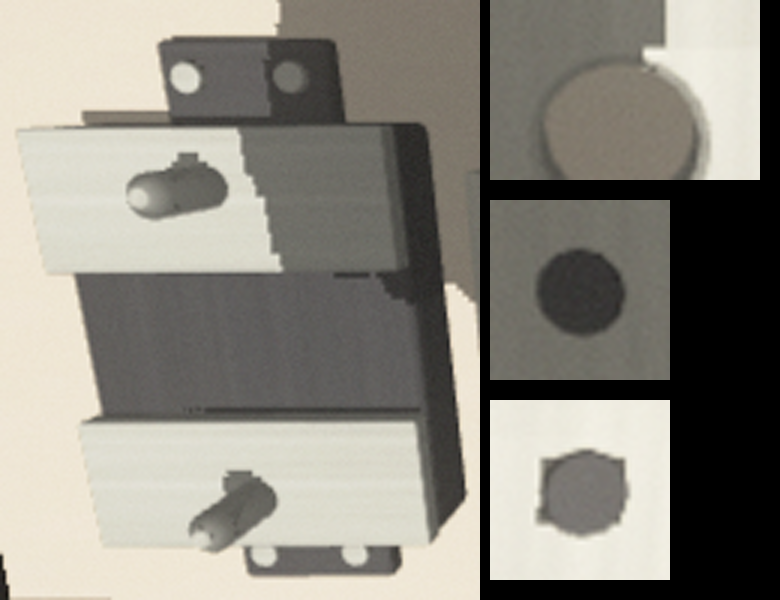

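```bash
cat > fit.py <<'E'
from h import *
from scipy.optimize import least_squares
def fit(m,pts,x0,verbose=1):
    # pts: list of (model xyz), (u,v)
    def res(p):
        c,s=np.cos(p[2]),np.sin(p[2]); r=[]
        for (X,Y,Z),(u,v) in pts:
            a=proj(m,[p[0]+c*X-s*Y,p[1]+s*X+c*Y,Z]); r+=[a[0]-u,a[1]-v]
        return np.array(r)
    s=least_squares(res,x0,loss='soft_l1',f_scale=1.0)
    print('pose',s.x[:2].round(4),np.degrees(s.x[2]).round(2)); 
    if verbose: print(res(s.x).reshape(-1,2).round(1).tolist())
    return s.x
E
python3 - <<'E'
from fit import *
m=load('w2.png')
C=lambda x,y:(40+(x+.5)/3-.5,100+(y+.5)/3-.5)
# image top = toward robot (-x), image left = -y
F=[((-.062,-.05,.04),C(17,130)),((-.062,.05,.04),C(385,126)),((-.022,.05,.04),C(398,272)),((-.022,-.05,.04),C(48,273)),
((.022,-.05,.04),C(82,422)),((.022,.05,.04),C(416,418)),((.062,.05,.04),C(433,545)),((.062,-.05,.04),C(103,545)),
((-.046,0,.072),C(140,196)),((.046,0,.072),C(205,533))]
fit(m,F,[.484,-.243,0]); print('rails only');fit(m,F[:8],[.484,-.243,0],0)
zp=.2212-.0318+.012
# screws from w1: +-.0?; solve by symmetry: use hole and plate edges
for n,u,v in [('sL',221.2,187.2),('sR',414.9,188.4),('hole',318.3,195.7)]: print(n,ray(m,u,v,zp).round(4))
H=[((-.046,0,zp),(318.3,195.7)),((-.062,-.05,zp),(197.5,158)),((-.062,.05,zp),(439,157.5))]
fit(m,H,[.4875,-.072,0])
m=load('top0.png')
C=lambda x,y:(265+(x+.5)/4.7-.5,220+(y+.5)/4.7-.5)
fit(m,[((.062,.05,.04),C(555,110)),((.062,-.05,.04),C(733,100)),((-.062,-.05,.04),C(744,318)),((-.062,.05,.04),C(567,325)),((.022,.05,.04),C(560,175)),((.022,-.05,.04),C(735,170)),((-.022,.05,.04),C(563,250)),((-.022,-.05,.04),C(737,243))],[.484,-.243,0])
E
```

```text
pose [ 0.4846 -0.2423] -0.44
[[-0.3, -1.2], [-0.5, -0.7], [0.9, -0.5], [-0.4, -0.1], [-1.3, -0.1], [0.8, 0.6], [0.1, 0.2], [0.5, 0.9], [0.5, 0.1], [-0.4, 2.0]]
rails only
pose [ 0.4847 -0.2423] -0.52
sL [ 0.4371 -0.1098  0.2014]
sR [ 0.4387 -0.0297  0.2014]
hole [ 0.4412 -0.0697  0.2014]
pose [ 0.4876 -0.0703] -0.68
[[0.0, 1.0], [-3.1, -0.3], [3.1, -0.3]]
pose [ 0.4836 -0.2428] -0.61
[[-0.2, -1.0], [-0.4, -0.0], [0.4, 0.0], [-0.2, -0.3], [-0.4, -0.0], [0.2, -0.1], [-0.2, 0.5], [0.9, 0.8]]
```

The pins sit at about (140,196) and (205,533) in the mosaic, and the fixture fit gives (0.4845, -0.2425) with yaw -0.5°. I'll move above it and hover.

Emit:
{"op": "carry_out", "data": {
  "linear": [
    [-0.15,-0.5,0],
    [0,-1,0],
    [0,-1,0],
    [0,-1,0],
    [0,-1,0],
    [0,-1,0],
    [0,-1,0],
    [0,-1,0],
    [0,-0.7,0],
    [0,-0.33,0],
    [0,0,-0.5],
    [0,0,-0.7]
  ],
  "rotation": [
    [0,0,0.03],
    [0,0,0],
    [0,0,0],
    [0,0,0],
    [0,0,0],
    [0,0,0],
    [0,0,0],
    [0,0,0],
    [0,0,0],
    [0,0,0],
    [0,0,0],
    [0,0,0]
  ],
  "grip": [1,1,1,1,1,1,1,1,1,1,1,1]
}}

```text
time: 8.0
ee_pos: [0.4845, -0.2429, 0.197]
tcp_rot: [-180.0, 0.1, 179.4]
wrist_force: [0.3, -0.3, -5.5]
opening: 0.0169
grasp_force: 59.4
```

Emit:
{"op": "carry_out", "data": {
  "linear": [
    [0,0,-1],
    [0,0,-1],
    [0,0,-1],
    [0,0,-0.7],
    [0,0,-0.3],
    [0,0,0],
    [0,0,0],
    [0,0,0]
  ],
  "rotation": [
    [0,0,0],
    [0,0,0],
    [0,0,0],
    [0,0,0],
    [0,0,0],
    [0,0,0],
    [0,0,0],
    [0,0,0]
  ],
  "grip": [1,1,1,1,1,1,1,1]
}}

```text
time: 8.8
ee_pos: [0.4847, -0.2433, 0.1184]
tcp_rot: [-180.0, 0.1, 179.4]
wrist_force: [0.1, -0.3, -5.3]
opening: 0.017
grasp_force: 59.2
```

```bash
python3 - <<'E'
from h import *
o=bot.get_obs(); print(o['time'],o['ee_pos'],o['tcp_rot'],o['wrist_force'])
im,m=snap('wrist','w3.png'); im2,m2=snap('side','s3.png')
M=np.zeros((600,800,3),np.uint8)
M[:400,:400]=cv2.resize(im[120:280,240:400],None,fx=2.5,fy=2.5,interpolation=cv2.INTER_CUBIC)
print(proj(m2,[.4845,-.2425,.07]))
u,v=map(int,proj(m2,[.4845,-.2425,.07]))
M[:400,410:790]=cv2.resize(im2[v-50:v+50,u-47:u+48],None,fx=4,fy=4,interpolation=cv2.INTER_CUBIC)
cv2.imwrite('pics/c3.png',M[:400])
E
```

```text
8.8 [ 0.48470175 -0.24327925  0.11836998] [-1.79958229e+02  8.43156205e-02  1.79415384e+02] [ 0.10261811 -0.298251   -5.27210256]
(np.float64(349.1321677227744), np.float64(197.60862804612822))
```

View pics/c3.png

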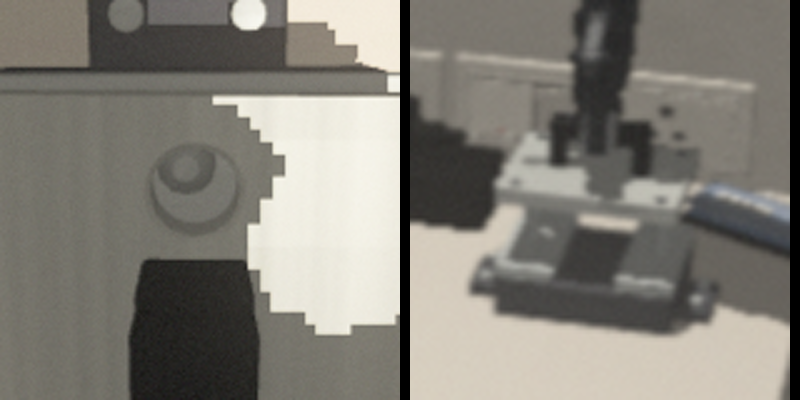

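Left crop: the hole's centre is at (195,189) and the pin tip shows through it at (186,170). The side view shows the plate level above the fixture.

```bash
python3 - <<'E'
from h import *
m=load('w3.png')
C=lambda x,y:(240+(x+.5)/2.5-.5,120+(y+.5)/2.5-.5)
for z in (.0966,.0986):
    h=ray(m,*C(195,189),z); print('hole',h, 'rad', (ray(m,*C(239,189),z)-h)[1])
for z in (.070,.072):
    p=ray(m,*C(187,169),z); print('pin',p)
E
```

```text
hole [ 0.43860335 -0.24151162  0.0966    ] rad 0.007406961619353086
hole [ 0.43824842 -0.24151348  0.0986    ] rad 0.007311959190059364
pin [ 0.43935824 -0.24301539  0.07      ]
pin [ 0.43904677 -0.2430005   0.072     ]
```

Emit:
{"op": "carry_out", "data": {
  "linear": [
    [0.03,-0.06,0],
    [0,0,0],
    [0,0,-0.3],
    [0,0,-0.3],
    [0,0,-0.2],
    [0,0,0],
    [0,0,0]
  ],
  "rotation": [
    [0,0,0],
    [0,0,0],
    [0,0,0],
    [0,0,0],
    [0,0,0],
    [0,0,0],
    [0,0,0]
  ],
  "grip": [1,1,1,1,1,1,1]
}}

```text
time: 9.6
ee_pos: [0.4847, -0.2442, 0.1011]
tcp_rot: [180.0, -0.0, 179.4]
wrist_force: [0.1, 0.3, -5.7]
opening: 0.0166
grasp_force: 59.3
```

```bash
python3 - <<'E'
from h import *
o=bot.get_obs(); print(o['time'],o['ee_pos'],o['tcp_rot'],o['wrist_force'],o['torque'])
im,m=snap('wrist','w4.png')
cv2.imwrite('pics/c4.png',cv2.resize(im[160:240,270:370],None,fx=5,fy=5,interpolation=cv2.INTER_CUBIC))
E
```

```text
9.6 [ 0.48471634 -0.24422959  0.10112095] [ 1.79991057e+02 -1.80637862e-02  1.79413515e+02] [ 0.11565979  0.27332793 -5.69604945] [ 0.01733266 -0.02984514  0.00689761]
```

View pics/c4.png

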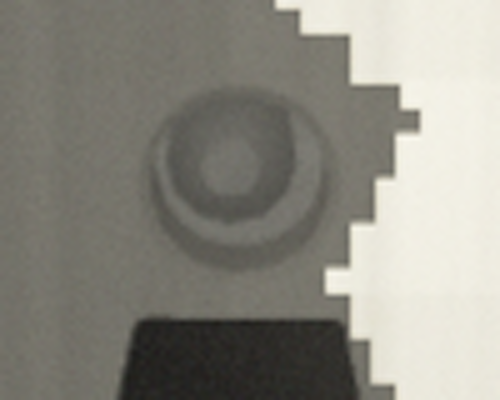

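The pin tip is at (231,168) in the crop and the hole rim's centre is at (240,178), so they are nearly aligned.

```bash
python3 - <<'E'
from h import *
m=load('w4.png')
C=lambda x,y:(270+(x+.5)/5-.5,160+(y+.5)/5-.5)
print(ray(m,*C(240,178),.0813),ray(m,*C(231,168),.072))
print(ray(m,*C(240,178),.079),[ray(m,*C(x,178),.0813)[1] for x in (152,327)])
E
```

```text
[ 0.43819559 -0.24248208  0.0813    ] [ 0.43893033 -0.24325133  0.072     ]
[ 0.43859882 -0.24247852  0.079     ] [np.float64(-0.24979894186187912), np.float64(-0.2352475818446179)]
```

Emit:
{"op": "carry_out", "data": {
  "linear": [
    [0.04,-0.04,0],
    [0,0,0],
    [0,0,-0.2],
    [0,0,-0.2],
    [0,0,-0.2],
    [0,0,0],
    [0,0,0]
  ],
  "rotation": [
    [0,0,0],
    [0,0,0],
    [0,0,0],
    [0,0,0],
    [0,0,0],
    [0,0,0],
    [0,0,0]
  ],
  "grip": [1,1,1,1,1,1,1]
}}

```text
time: 10.35
ee_pos: [0.4855, -0.245, 0.0891]
tcp_rot: [180.0, -0.0, 179.4]
wrist_force: [0.7, -0.4, -6.2]
opening: 0.0168
grasp_force: 59.3
```

Emit:
{"op": "carry_out", "data": {
  "linear": [
    [0,0,-0.2],
    [0,0,-0.2],
    [0,0,-0.2],
    [0,0,-0.1],
    [0,0,-0.1],
    [0,0,0],
    [0,0,0]
  ],
  "rotation": [
    [0,0,0],
    [0,0,0],
    [0,0,0],
    [0,0,0],
    [0,0,0],
    [0,0,0],
    [0,0,0]
  ],
  "grip": [1,1,1,1,1,1,1]
}}

```text
time: 11.05
ee_pos: [0.4857, -0.2451, 0.0733]
tcp_rot: [-180.0, 0.0, 179.4]
wrist_force: [-0.9, -0.1, -6.2]
opening: 0.017
grasp_force: 59.3
```

Emit:
{"op": "carry_out", "data": {
  "linear": [
    [0,0,-0.05],
    [0,0,-0.05],
    [0,0,0],
    [0,0,0]
  ],
  "rotation": [
    [0,0,0],
    [0,0,0],
    [0,0,0],
    [0,0,0]
  ],
  "grip": [1,1,1,1]
}}

```text
time: 11.45
ee_pos: [0.4858, -0.2451, 0.0719]
tcp_rot: [-180.0, 0.0, 179.4]
wrist_force: [-1.2, 1.3, 1.2]
opening: 0.0169
grasp_force: 60.2
```

Emit:
{"op": "carry_out", "data": {
  "linear": [
    [0,0,-0.03],
    [0,0,0],
    [0,0,0],
    [0,0,0],
    [0,0,0],
    [0,0,0],
    [0,0,0],
    [0,0,0],
    [0,0,0.3],
    [0,0,1],
    [0,0,1],
    [0,0,1]
  ],
  "rotation": [
    [0,0,0],
    [0,0,0],
    [0,0,0],
    [0,0,0],
    [0,0,0],
    [0,0,0],
    [0,0,0],
    [0,0,0],
    [0,0,0],
    [0,0,0],
    [0,0,0],
    [0,0,0]
  ],
  "grip": [1,1,0.4,0,-0.5,-1,-1,-1,-1,-1,-1,-1]
}}

```text
time: 12.65
ee_pos: [0.4856, -0.2451, 0.1379]
tcp_rot: [-180.0, 0.0, 179.4]
wrist_force: [0.1, 0.0, -1.1]
opening: 0.0852
grasp_force: 0.0
```

Emit:
{"op": "carry_out", "data": {
  "linear": [
    [0,0,1],
    [0,0.5,1],
    [0.1,1,1],
    [0.12,1,1],
    [0.12,1,1],
    [0.12,1,0],
    [0.12,1,0],
    [0.12,1,0],
    [0.12,1,0],
    [0.12,1,0],
    [0.12,1,0],
    [0.12,1,0]
  ],
  "rotation": [
    [0,0,0],
    [0,0,0.3],
    [0,0,0.42],
    [0,0,0.42],
    [0,0,0.42],
    [0,0,0.42],
    [0,0,0.42],
    [0,0,0.42],
    [0,0,0.42],
    [0,0,0.42],
    [0,0,0.42],
    [0,0,0.42]
  ],
  "grip": [-1,-1,-1,-1,-1,-1,-1,-1,-1,-1,-1,-1]
}}

```text
time: 13.85
ee_pos: [0.5092, -0.0343, 0.2372]
tcp_rot: [-180.0, 0.0, -144.4]
wrist_force: [0.6, -0.3, 0.6]
opening: 0.0852
grasp_force: 0.0
```

Emit:
{"op": "carry_out", "data": {
  "linear": [
    [0.12,1,0],
    [0.12,1,0],
    [0.12,1,0],
    [0.12,1,0],
    [0.12,1,0],
    [0.12,1,0],
    [0.12,1,0],
    [0.12,1,0],
    [0.12,1,0],
    [0.12,1,0],
    [0.12,1,0],
    [0.12,1,0]
  ],
  "rotation": [
    [0,0,0.42],
    [0,0,0.42],
    [0,0,0.42],
    [0,0,0.42],
    [0,0,0.42],
    [0,0,0.42],
    [0,0,0.42],
    [0,0,0.42],
    [0,0,0.42],
    [0,0,0.42],
    [0,0,0.42],
    [0,0,0.42]
  ],
  "grip": [-1,-1,-1,-1,-1,-1,-1,-1,-1,-1,-1,-1]
}}

```text
time: 15.05
ee_pos: [0.538, 0.2058, 0.2372]
tcp_rot: [-180.0, 0.0, -104.1]
wrist_force: [0.6, 0.1, 0.5]
opening: 0.0853
grasp_force: 0.0
```

Emit:
{"op": "carry_out", "data": {
  "linear": [
    [0.12,1,0],
    [0.12,1,0],
    [0.12,1,0],
    [0.12,0.5,0],
    [0,0,0],
    [0,0,0],
    [0,0,0]
  ],
  "rotation": [
    [0,0,0.42],
    [0,0,0.42],
    [0,0,0.42],
    [0,0,0.3],
    [0,0,0],
    [0,0,0],
    [0,0,0]
  ],
  "grip": [-1,-1,-1,-1,-1,-1,-1]
}}

```text
time: 15.75
ee_pos: [0.5476, 0.2742, 0.2369]
tcp_rot: [-180.0, -0.0, -91.9]
wrist_force: [0.2, 0.5, 0.3]
opening: 0.0853
grasp_force: 0.0
```

```bash
python3 - <<'E'
from h import *
o=bot.get_obs(); print(o['time'],o['ee_pos'],o['tcp_rot'],o['q'])
im,m=snap('wrist','w5.png')
im2,m2=snap('top','t5.png'); im3,m3=snap('side','s5.png')
M=np.zeros((600,800,3),np.uint8)
M[:]=cv2.resize(im,(800,600),interpolation=cv2.INTER_CUBIC)
u,v=map(int,proj(m3,[.4855,-.245,.05]))
M[:240,:240]=cv2.resize(im3[v-30:v+30,u-30:u+30],None,fx=4,fy=4,interpolation=cv2.INTER_CUBIC)
cv2.imwrite('pics/c5.png',M)
E
```

```text
15.75 [0.54763658 0.27418471 0.23689258] [-1.79994820e+02 -4.88871072e-03 -9.18697914e+01] [ 2.65987724e+01  1.38068887e+01  1.98180212e+01  9.60089089e+01
 -6.76689025e-03 -6.15314365e+01]
```

View pics/c5.png

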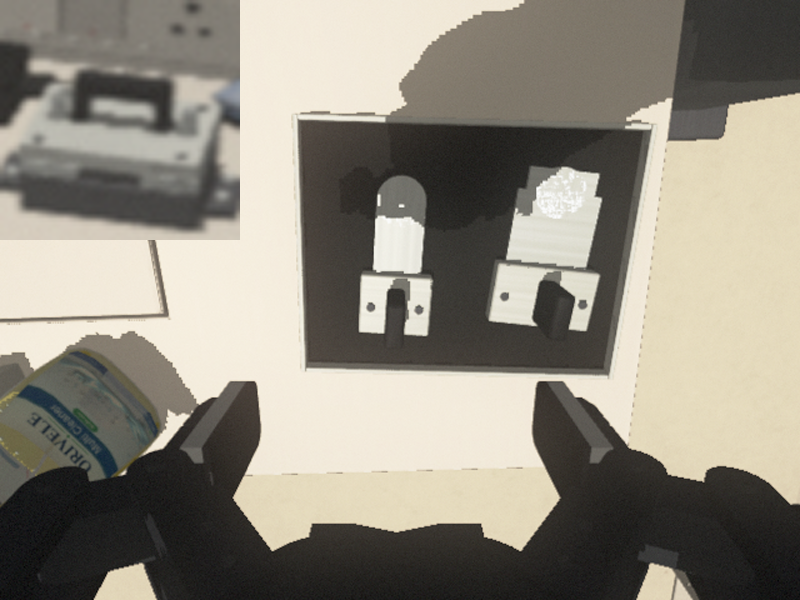

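The inset shows the plate seated. The narrow gauge's blade tip is at (401,176) and its body-top corners are at (361,274), (432,279), (430,335), (358,331) at ×1.25 scale. The wide gauge's fin is near (552,305).

```bash
python3 - <<'E'
from fit import *
m=load('w5.png')
C=lambda x,y:((x+.5)/1.25-.5,(y+.5)/1.25-.5)
G=[((0,.028,.022),C(361,274)),((0,-.028,.022),C(432,279)),((-.048,-.028,.022),C(430,335)),((-.048,.028,.022),C(358,331)),((.075,0,.011),C(401,176)),((.03,.019,.011),C(376,235)),((.03,-.019,.011),C(425,235))]
p=fit(m,G,[.548,.28,-1.57]);c,s=np.cos(p[2]),np.sin(p[2])
print('grip',p[0]-.026*c,p[1]-.026*s)
for q in ((-.009,0,.066),(-.043,0,.066),(-.026,.007,.066),(-.026,-.007,.066)):
    print((np.array(proj(m,[p[0]+c*q[0]-s*q[1],p[1]+s*q[0]+c*q[1],q[2]]))*1.25).round(0))
T=fit(m,[((.13,.1,.018),C(295,115)),((-.13,.1,.018),C(655,124)),((-.13,-.1,.018),C(608,376)),((.13,-.1,.018),C(304,370))],[.49,.28,0]) # rough
T=fit(m,[((.13,-.1,.018),C(295,115)),((-.13,-.1,.018),C(655,124)),((-.13,.1,.018),C(608,376)),((.13,.1,.018),C(304,370))],[.49,.28,0]) # rough
E
```

```text
pose [0.5474 0.2875] -94.76
[[-0.1, 0.2], [1.2, -1.0], [-0.7, 0.8], [0.9, 1.4], [1.0, -1.0], [-1.1, -1.0], [-1.0, 0.9]]
grip 0.5496033459350925 0.3134325075926712
[397. 304.]
[394. 350.]
[385. 327.]
[405. 328.]
pose [0.5065 0.4714] -3.13
[[9.9, 356.7], [-59.9, 353.4], [4.0, -1.0], [-3.7, -1.2]]
pose [0.4946 0.2759] -3.27
[[-3.3, -0.8], [2.5, -0.4], [4.2, 2.9], [-2.6, 2.1]]
```

Emit:
{"op": "carry_out", "data": {
  "linear": [
    [0.1,0.9,0],
    [0,1,-0.3],
    [0,0,-1],
    [0,0,-1],
    [0,0,-1],
    [0,0,-1],
    [0,0,-1],
    [0,0,-1],
    [0,0,-0.5],
    [0,0,0],
    [0,0,0]
  ],
  "rotation": [
    [0,0,-0.25],
    [0,0,0],
    [0,0,0],
    [0,0,0],
    [0,0,0],
    [0,0,0],
    [0,0,0],
    [0,0,0],
    [0,0,0],
    [0,0,0],
    [0,0,0]
  ],
  "grip": [-1,-1,-1,-1,-1,-1,-1,-1,-1,-1,-1]
}}

```text
time: 17.0
ee_pos: [0.5497, 0.3132, 0.1013]
tcp_rot: [-180.0, 0.0, -93.8]
wrist_force: [1.1, -0.9, 1.0]
opening: 0.0854
grasp_force: 0.0
```

```bash
python3 - <<'E'
from fit import *
o=bot.get_obs(); print(o['time'],o['ee_pos'],o['tcp_rot'])
im,m=snap('wrist','w6.png')
cv2.imwrite('pics/c6.png',cv2.resize(im[60:360,120:520],None,fx=2,fy=2,interpolation=cv2.INTER_CUBIC))
E
```

```text
17.0 [0.54972938 0.31323484 0.10126663] [-1.79975557e+02  1.65583740e-02 -9.37649050e+01]
```

View pics/c6.png

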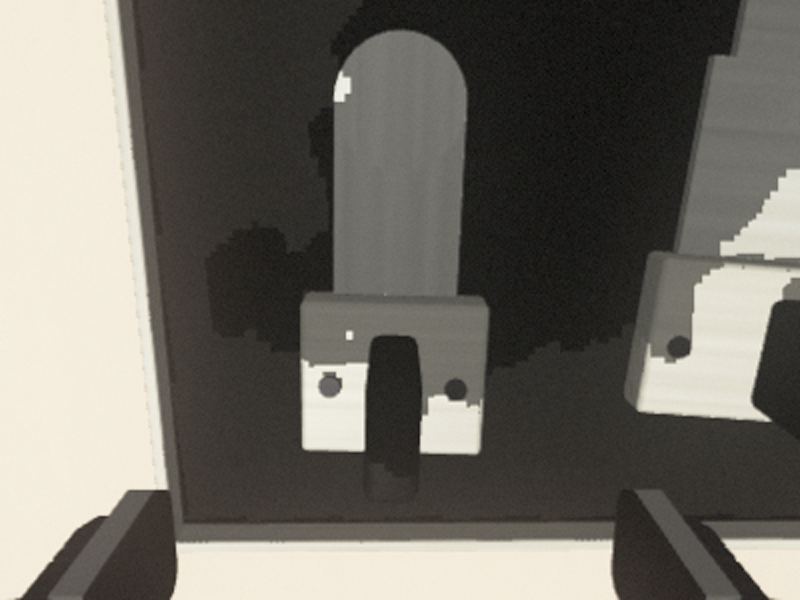

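The crop shows the gauge aligned with the tool: blade tip at (400,30), body-top corners at (302,303), (488,306), (480,454), (302,450), and the fin centred at x≈393, between the fingers. That is my tenth picture, so I'll work by numbers from here.

```bash
python3 - <<'E'
from fit import *
m=load('w6.png')
C=lambda x,y:(120+(x+.5)/2-.5,60+(y+.5)/2-.5)
G=[((0,.028,.022),C(302,303)),((0,-.028,.022),C(488,306)),((-.048,-.028,.022),C(480,454)),((-.048,.028,.022),C(302,450)),((.075,0,.011),C(400,30)),((.03,.019,.011),C(333,180)),((.03,-.019,.011),C(463,180))]
p=fit(m,G,[.548,.28,-1.6]);c,s=np.cos(p[2]),np.sin(p[2])
print('grip',p[0]-.026*c,p[1]-.026*s)
E
```

```text
pose [0.5479 0.287 ] -95.03
[[-1.6, -1.9], [1.4, -1.3], [0.8, 0.4], [-0.4, 0.5], [0.5, -1.5], [-0.2, 5.9], [-0.6, 7.4]]
grip 0.5501410784836023 0.31289911360410844
```

Emit:
{"op": "carry_out", "data": {
  "linear": [
    [0.02,-0.02,-0.8],
    [0,0,-0.8],
    [0,0,-0.8],
    [0,0,-0.5],
    [0,0,-0.19],
    [0,0,0],
    [0,0,0],
    [0,0,0],
    [0,0,0],
    [0,0,0],
    [0,0,0],
    [0,0,0]
  ],
  "rotation": [
    [0,0,-0.15],
    [0,0,0],
    [0,0,0],
    [0,0,0],
    [0,0,0],
    [0,0,0],
    [0,0,0],
    [0,0,0],
    [0,0,0],
    [0,0,0],
    [0,0,0],
    [0,0,0]
  ],
  "grip": [-1,-1,-1,-1,-1,-1,0,0.3,1,1,1,1],
  "grip_force": 60
}}

```text
time: 18.25
ee_pos: [0.5502, 0.3126, 0.0392]
tcp_rot: [-180.0, 0.0, -95.0]
wrist_force: [0.1, 0.7, 2.1]
opening: 0.0135
grasp_force: 59.2
```

Emit:
{"op": "carry_out", "data": {
  "linear": [
    [0,0,0.3],
    [0,0,0.8],
    [0,0,1],
    [0,0,1],
    [0,0,1],
    [0,-0.5,1],
    [-0.15,-1,0.4],
    [-0.18,-1,0],
    [-0.18,-1,0],
    [-0.18,-1,0],
    [-0.18,-1,0],
    [-0.18,-1,0]
  ],
  "rotation": [
    [0,0,0],
    [0,0,0],
    [0,0,0],
    [0,0,0],
    [0,0,0],
    [0,0,0.06],
    [0,0,0.1],
    [0,0,0.1],
    [0,0,0.1],
    [0,0,0.1],
    [0,0,0.1],
    [0,0,0]
  ],
  "grip": [1,1,1,1,1,1,1,1,1,1,1,1]
}}

```text
time: 19.45
ee_pos: [0.5288, 0.1818, 0.1502]
tcp_rot: [-180.0, 0.0, -90.5]
wrist_force: [-0.2, 0.1, -1.6]
opening: 0.0132
grasp_force: 58.7
```

Emit:
{"op": "carry_out", "data": {
  "linear": [
    [-0.18,-1,0],
    [-0.18,-1,0],
    [-0.18,-1,0],
    [-0.18,-1,0],
    [-0.18,-1,0],
    [-0.18,-1,0],
    [-0.18,-1,0],
    [-0.18,-1,0],
    [-0.18,-1,0],
    [-0.18,-0.9,0],
    [-0.18,-0.6,0],
    [-0.12,-0.3,0]
  ],
  "rotation": [
    [0,0,0],
    [0,0,0],
    [0,0,0],
    [0,0,0],
    [0,0,0],
    [0,0,0],
    [0,0,0],
    [0,0,0],
    [0,0,0],
    [0,0,0],
    [0,0,0],
    [0,0,0]
  ],
  "grip": [1,1,1,1,1,1,1,1,1,1,1,1]
}}

```text
time: 20.65
ee_pos: [0.4868, -0.0343, 0.1497]
tcp_rot: [-180.0, -0.0, -90.6]
wrist_force: [0.5, -0.1, -1.7]
opening: 0.013
grasp_force: 58.7
```

Emit:
{"op": "carry_out", "data": {
  "linear": [
    [0,0,-0.3],
    [0,0,-0.5],
    [0,0,-0.5],
    [0,0,-0.5],
    [0,0,-0.3],
    [0,0,0],
    [0,0,0],
    [0,0,0]
  ],
  "rotation": [
    [0,0,0],
    [0,0,0],
    [0,0,0],
    [0,0,0],
    [0,0,0],
    [0,0,0],
    [0,0,0],
    [0,0,0]
  ],
  "grip": [1,1,1,1,1,1,1,1]
}}

```text
time: 21.45
ee_pos: [0.4873, -0.0335, 0.1073]
tcp_rot: [-180.0, -0.0, -90.5]
wrist_force: [0.2, 0.0, -1.2]
opening: 0.0135
grasp_force: 58.7
```

```bash
python3 - <<'E'
from fit import *
o=bot.get_obs(); print(o['time'],o['ee_pos'],o['tcp_rot'],o['wrist_force'])
im,m=snap('wrist','w7.png')
print('pred tip',proj(m,[.487-.0009,o['ee_pos'][1]-.101,o['ee_pos'][2]-.0332+.005]))
for a in [(-.062,.05),(-.022,.05),(.022,.05),(.062,.05)]: print('pred face',a,proj(m,[.4857+a[0],-.2447+a[1],.052]))
g=cv2.cvtColor(im,cv2.COLOR_BGR2GRAY)
v=int(proj(m,[.4857,-.195,.052])[1]);print(v)
E
```

```text
21.45 [ 0.48726323 -0.03347574  0.10733139] [-1.79961667e+02 -2.39419834e-03 -9.05053430e+01] [ 0.16111465  0.02304854 -1.22213604]
pred tip (np.float64(317.864906830023), np.float64(52.40482636300948))
pred face (-0.062, 0.05) (np.float64(466.3949262400495), np.float64(-96.09228892717556))
pred face (-0.022, 0.05) (np.float64(370.3168463484689), np.float64(-94.97880688587856))
pred face (0.022, 0.05) (np.float64(264.8463083705947), np.float64(-93.75647240483124))
pred face (0.062, 0.05) (np.float64(169.15918545419734), np.float64(-92.64752129890758))
-95
```

Emit:
{"op": "carry_out", "data": {
  "linear": [
    [0,0,-0.6],
    [0,0,-0.7],
    [0,0,-0.5],
    [0,0,-0.28],
    [0,-0.5,0],
    [0,-0.7,0],
    [0,-0.7,0],
    [0,-0.4,0],
    [0,0,0],
    [0,0,0]
  ],
  "rotation": [
    [0,0,0],
    [0,0,0],
    [0,0,0],
    [0,0,0],
    [0,0,0],
    [0,0,0],
    [0,0,0],
    [0,0,0],
    [0,0,0],
    [0,0,0]
  ],
  "grip": [1,1,1,1,1,1,1,1,1,1]
}}

```text
time: 22.5
ee_pos: [0.487, -0.0799, 0.0654]
tcp_rot: [-180.0, 0.0, -90.6]
wrist_force: [0.2, 0.1, -2.0]
opening: 0.0133
grasp_force: 58.7
```

```bash
python3 - <<'E'
from fit import *
o=bot.get_obs(); print(o['time'],o['ee_pos'],o['tcp_rot'],o['wrist_force'])
im,m=snap('wrist','w8.png'); g=cv2.cvtColor(im,cv2.COLOR_BGR2GRAY)
e=o['ee_pos']; zu=e[2]-.0332
P=lambda x,y,z:np.round(proj(m,[x,y,z]),1)
print('tip',P(e[0]-.0009,e[1]-.101,zu+.005),'plate edge corners',P(.4237,-.195,.052),P(.5477,-.195,.052))
# blade edges at 30 mm and 50 mm ahead of the shoulder: expected vs intensity steps
for d in (.02,.035,.05):
    a=P(e[0]-.0005+.019,e[1]-.026-d,zu+.005);b=P(e[0]-.0005-.019,e[1]-.026-d,zu+.005)
    r=int(round(a[1])); row=cv2.GaussianBlur(g,(5,5),0)[r].astype(int); gr=row[2:]-row[:-2]
    k=[(i+1,int(gr[i])) for i in np.argsort(-abs(gr))[:14]]; print(a,b,sorted(k))
c0=int(P(e[0]-.0009,e[1]-.101,zu+.005)[0]); col=cv2.GaussianBlur(g,(5,5),0)[:,c0].astype(int); print('col',c0,col[:200:4].tolist())
E
```

```text
22.5 [ 0.48704679 -0.07986396  0.06543022] [-1.79989001e+02  9.04583274e-03 -9.05679992e+01] [ 0.20888758  0.11129987 -1.9593111 ]
tip [316.8  52.4] plate edge corners [497.5  -3. ] [138.6   1.2]
[273.7 191.6] [360.7 190.8] [(np.int64(271), -5), (np.int64(272), -26), (np.int64(273), -58), (np.int64(274), -71), (np.int64(275), -48), (np.int64(276), -17), (np.int64(360), 7), (np.int64(361), 9), (np.int64(362), 5), (np.int64(585), -14), (np.int64(586), -30), (np.int64(587), -37), (np.int64(588), -26), (np.int64(589), -10)]
[272.2 156.6] [361.5 155.6] [(np.int64(270), -11), (np.int64(271), -36), (np.int64(272), -61), (np.int64(273), -61), (np.int64(274), -36), (np.int64(275), -11), (np.int64(361), 6), (np.int64(362), 7), (np.int64(363), 5), (np.int64(592), -14), (np.int64(593), -28), (np.int64(594), -34), (np.int64(595), -25), (np.int64(596), -10)]
[270.6 119.5] [362.4 118.6] [(np.int64(270), -8), (np.int64(271), -5), (np.int64(274), -32), (np.int64(275), -61), (np.int64(276), -60), (np.int64(277), -35), (np.int64(278), -11), (np.int64(362), 6), (np.int64(599), 10), (np.int64(600), 31), (np.int64(601), 52), (np.int64(602), 49), (np.int64(603), 26), (np.int64(604), 8)]
col 316 [217, 104, 96, 84, 86, 74, 59, 57, 57, 108, 224, 224, 224, 225, 149, 118, 117, 116, 117, 117, 117, 116, 116, 115, 115, 116, 114, 113, 114, 113, 113, 111, 112, 112, 111, 111, 111, 110, 110, 110, 110, 109, 109, 109, 108, 108, 108, 107, 107, 107]
```

Blade edges and tip match the prediction to about 2 px. I'll insert now.

Emit:
{"op": "carry_out", "data": {
  "linear": [
    [-0.01,-0.3,0],
    [0,-0.3,0],
    [0,-0.3,0],
    [0,-0.3,0],
    [0,-0.3,0],
    [0,-0.2,0],
    [0,0,0],
    [0,0,0]
  ],
  "rotation": [
    [0,0,0],
    [0,0,0],
    [0,0,0],
    [0,0,0],
    [0,0,0],
    [0,0,0],
    [0,0,0],
    [0,0,0]
  ],
  "grip": [1,1,1,1,1,1,1,1]
}}

```text
time: 23.35
ee_pos: [0.4868, -0.1136, 0.0653]
tcp_rot: [180.0, 0.0, -90.5]
wrist_force: [-0.3, -0.5, -1.3]
opening: 0.0127
grasp_force: 58.7
```

Emit:
{"op": "carry_out", "data": {
  "linear": [
    [-0.01,-0.3,0],
    [0,-0.3,0],
    [0,-0.3,0],
    [0,-0.3,0],
    [0,-0.3,0],
    [-0.01,-0.3,0],
    [0,-0.3,0],
    [0,-0.15,0],
    [0,0,0],
    [0,0,0]
  ],
  "rotation": [
    [0,0,0],
    [0,0,0],
    [0,0,0],
    [0,0,0],
    [0,0,0],
    [0,0,0],
    [0,0,0],
    [0,0,0],
    [0,0,0],
    [0,0,0]
  ],
  "grip": [1,1,1,1,1,1,1,1,1,1]
}}

```text
time: 24.35
ee_pos: [0.4864, -0.1585, 0.0652]
tcp_rot: [180.0, 0.0, -90.5]
wrist_force: [0.1, 0.1, -2.0]
opening: 0.0132
grasp_force: 58.7
```

Now gently, 1 mm per row.

Emit:
{"op": "carry_out", "data": {
  "linear": [
    [0,-0.1,0],
    [0,-0.1,0],
    [0,-0.1,0],
    [0,-0.05,0],
    [0,-0.05,0],
    [0,-0.05,0],
    [0,0,0],
    [0,0,0]
  ],
  "rotation": [
    [0,0,0],
    [0,0,0],
    [0,0,0],
    [0,0,0],
    [0,0,0],
    [0,0,0],
    [0,0,0],
    [0,0,0]
  ],
  "grip": [1,1,1,1,1,1,1,1]
}}

```text
time: 25.15
ee_pos: [0.4864, -0.1675, 0.0653]
tcp_rot: [-180.0, 0.0, -90.5]
wrist_force: [-0.3, 0.2, -1.3]
opening: 0.0137
grasp_force: 58.7
```

Emit:
{"op": "carry_out", "data": {
  "linear": [
    [0,-0.05,0],
    [0,-0.05,0],
    [0,0,0],
    [0,0,0]
  ],
  "rotation": [
    [0,0,0],
    [0,0,0],
    [0,0,0],
    [0,0,0]
  ],
  "grip": [1,1,1,1]
}}

```text
time: 25.55
ee_pos: [0.4864, -0.1687, 0.0653]
tcp_rot: [180.0, 0.1, -90.5]
wrist_force: [-1.4, 5.2, -0.5]
opening: 0.0133
grasp_force: 59.0
```

Emit:
{"op": "carry_out", "data": {
  "linear": [
    [0,-0.02,0],
    [0,0,0],
    [0,0,0],
    [0,0,0],
    [0,0,0],
    [0,0,0],
    [0,0,0],
    [0,0,0],
    [0,0,0],
    [0,0,0],
    [0,0,0],
    [0,0,0]
  ],
  "rotation": [
    [0,0,0],
    [0,0,0],
    [0,0,0],
    [0,0,0],
    [0,0,0],
    [0,0,0],
    [0,0,0],
    [0,0,0],
    [0,0,0],
    [0,0,0],
    [0,0,0],
    [0,0,0]
  ],
  "grip": [1,1,1,1,1,1,1,1,1,1,1,1]
}}

```text
time: 26.75
ee_pos: [0.4864, -0.1688, 0.0654]
tcp_rot: [-180.0, 0.1, -90.5]
wrist_force: [-1.0, 7.5, 0.8]
opening: 0.0134
grasp_force: 59.0
```

```bash
python3 - <<'E'
from fit import *
o=bot.get_obs(); print(o['time'],o['ee_pos'],o['wrist_force'])
im,m=snap('wrist','w9.png'); g=cv2.GaussianBlur(cv2.cvtColor(im,cv2.COLOR_BGR2GRAY),(3,3),0)
P=lambda x,y,z:np.round(proj(m,[x,y,z]),1)
e=o['ee_pos']
print('plate edge',P(.47,-.195,.052),P(.5,-.195,.052),'body top front',P(.47,e[1]-.026,.0481),'blade level',P(.47,e[1]-.026,.037))
for x in (.466,.472,.50,.506): 
    c=int(P(x,-.195,.052)[0]); print(c,g[200:270,c].tolist())
E
```

```text
26.75 [ 0.4863775  -0.16879454  0.0653866 ] [-0.96629914  7.46537474  0.78470381]
plate edge [356.1 244.3] [283.7 244.8] body top front [355.2 242. ] blade level [352.8 234.7]
365 [116, 116, 116, 116, 115, 114, 114, 113, 111, 111, 112, 113, 113, 113, 113, 112, 113, 112, 112, 113, 114, 113, 115, 116, 116, 116, 116, 115, 114, 114, 114, 114, 115, 115, 115, 116, 116, 115, 114, 114, 115, 115, 117, 118, 118, 118, 117, 116, 116, 118, 118, 118, 117, 116, 116, 117, 117, 117, 116, 115, 116, 116, 116, 117, 119, 119, 118, 117, 115, 115]
351 [115, 116, 115, 114, 114, 114, 113, 113, 112, 111, 112, 112, 112, 112, 113, 113, 113, 112, 112, 113, 114, 114, 116, 116, 117, 116, 115, 115, 114, 114, 113, 114, 114, 115, 114, 114, 114, 113, 113, 114, 114, 116, 117, 117, 117, 118, 117, 115, 115, 116, 117, 117, 117, 116, 116, 116, 116, 115, 114, 114, 115, 115, 116, 117, 118, 118, 117, 116, 115, 114]
283 [118, 118, 117, 118, 118, 118, 117, 117, 116, 115, 115, 116, 117, 117, 115, 115, 115, 116, 116, 117, 117, 118, 119, 119, 118, 117, 117, 117, 115, 116, 116, 116, 117, 117, 118, 117, 116, 116, 116, 117, 118, 119, 120, 120, 120, 119, 118, 117, 119, 121, 122, 122, 120, 119, 118, 118, 119, 120, 121, 120, 119, 119, 119, 119, 119, 121, 121, 120, 118, 117]
269 [121, 121, 120, 120, 119, 119, 119, 118, 118, 118, 117, 117, 118, 118, 118, 119, 118, 118, 118, 119, 119, 120, 120, 121, 120, 120, 120, 120, 120, 120, 120, 120, 120, 121, 121, 120, 120, 119, 119, 120, 122, 123, 123, 123, 123, 122, 121, 121, 122, 123, 124, 125, 123, 121, 120, 120, 121, 121, 121, 121, 121, 121, 121, 121, 122, 123, 123, 123, 122, 120]
```

Contact is at the expected place with no visible gap, held for more than a second. Drawing out.

Emit:
{"op": "carry_out", "data": {
  "linear": [
    [0,0.1,0],
    [0,0.3,0],
    [0,0.4,0],
    [0.01,0.4,0],
    [0,0.4,0],
    [0.01,0.4,0],
    [0,0.4,0],
    [0.01,0.4,0],
    [0,0.5,0],
    [0,0.8,0],
    [0,0.9,0],
    [0,0.5,0]
  ],
  "rotation": [
    [0,0,0],
    [0,0,0],
    [0,0,0],
    [0,0,0],
    [0,0,0],
    [0,0,0],
    [0,0,0],
    [0,0,0],
    [0,0,0],
    [0,0,0],
    [0,0,0],
    [0,0,0]
  ],
  "grip": [1,1,1,1,1,1,1,1,1,1,1,1]
}}

```text
time: 28.0
ee_pos: [0.4869, -0.0585, 0.0653]
tcp_rot: [180.0, 0.0, -90.5]
wrist_force: [0.0, -0.6, -1.8]
opening: 0.0133
grasp_force: 58.6
```

Emit:
{"op": "carry_out", "data": {
  "linear": [
    [0,0.2,0.5],
    [0,0.5,1],
    [0.1,1,1],
    [0.18,1,1],
    [0.18,1,0.7],
    [0.18,1,0],
    [0.18,1,0],
    [0.18,1,0],
    [0.18,1,0],
    [0.18,1,0],
    [0.18,1,0],
    [0.18,1,0]
  ],
  "rotation": [
    [0,0,0],
    [0,0,-0.06],
    [0,0,-0.1],
    [0,0,-0.1],
    [0,0,-0.1],
    [0,0,-0.1],
    [0,0,-0.1],
    [0,0,0],
    [0,0,0],
    [0,0,0],
    [0,0,0],
    [0,0,0]
  ],
  "grip": [1,1,1,1,1,1,1,1,1,1,1,1]
}}

```text
time: 29.2
ee_pos: [0.5218, 0.1547, 0.1501]
tcp_rot: [-180.0, 0.0, -95.0]
wrist_force: [-0.6, -0.1, -2.1]
opening: 0.0134
grasp_force: 58.8
```

Emit:
{"op": "carry_out", "data": {
  "linear": [
    [0.18,1,0],
    [0.18,1,0],
    [0.18,1,0],
    [0.18,1,0],
    [0.18,1,0],
    [0.18,1,0],
    [0.18,0.7,0],
    [0.15,0.5,0],
    [0,0,0],
    [0,0,0],
    [0,0,0]
  ],
  "rotation": [
    [0,0,0],
    [0,0,0],
    [0,0,0],
    [0,0,0],
    [0,0,0],
    [0,0,0],
    [0,0,0],
    [0,0,0],
    [0,0,0],
    [0,0,0],
    [0,0,0]
  ],
  "grip": [1,1,1,1,1,1,1,1,1,1,1]
}}

```text
time: 30.3
ee_pos: [0.5496, 0.2974, 0.1494]
tcp_rot: [180.0, -0.0, -95.0]
wrist_force: [0.9, 0.3, -1.2]
opening: 0.013
grasp_force: 58.7
```

Emit:
{"op": "carry_out", "data": {
  "linear": [
    [0,0.6,0],
    [0,0,-0.7],
    [0,0,-1],
    [0,0,-1],
    [0,0,-1],
    [0,0,-0.8],
    [0,0,-0.5],
    [0,0,-0.2],
    [0,0,-0.1],
    [0,0,0],
    [0,0,0]
  ],
  "rotation": [
    [0,0,0],
    [0,0,0],
    [0,0,0],
    [0,0,0],
    [0,0,0],
    [0,0,0],
    [0,0,0],
    [0,0,0],
    [0,0,0],
    [0,0,0],
    [0,0,0]
  ],
  "grip": [1,1,1,1,1,1,1,1,1,1,1]
}}

```text
time: 31.4
ee_pos: [0.5501, 0.3104, 0.0442]
tcp_rot: [-179.9, 0.0, -95.0]
wrist_force: [-0.1, 0.4, -2.3]
opening: 0.0134
grasp_force: 58.7
```

Emit:
{"op": "carry_out", "data": {
  "linear": [
    [0,0,-0.1],
    [0,0,-0.1],
    [0,0,-0.04],
    [0,0,0],
    [0,0,0]
  ],
  "rotation": [
    [0,0,0],
    [0,0,0],
    [0,0,0],
    [0,0,0],
    [0,0,0]
  ],
  "grip": [1,1,1,1,1]
}}

```text
time: 31.9
ee_pos: [0.5499, 0.3102, 0.0392]
tcp_rot: [-180.0, 0.0, -95.0]
wrist_force: [-1.2, -1.4, 6.8]
opening: 0.0133
grasp_force: 59.6
```

Touching the tray floor. Release and retreat.

Emit:
{"op": "carry_out", "data": {
  "linear": [
    [0,0,0],
    [0,0,0],
    [0,0,0],
    [0,0,0],
    [0,0,0],
    [0,0,0.4],
    [0,0,1],
    [0,0,1],
    [0,0,1],
    [0,0,1],
    [0,0,1],
    [0,0,0]
  ],
  "rotation": [
    [0,0,0],
    [0,0,0],
    [0,0,0],
    [0,0,0],
    [0,0,0],
    [0,0,0],
    [0,0,0],
    [0,0,0],
    [0,0,0],
    [0,0,0],
    [0,0,0],
    [0,0,0]
  ],
  "grip": [0.4,0,-0.5,-1,-1,-1,-1,-1,-1,-1,-1,-1]
}}

```text
time: 33.1
ee_pos: [0.5507, 0.3107, 0.1503]
tcp_rot: [-179.8, 0.2, -95.0]
wrist_force: [0.6, 0.2, -0.5]
opening: 0.0854
grasp_force: 0.0
```

```bash
python3 - <<'E'
from fit import *
o=bot.get_obs(); print(o['time'],o['ee_pos'],o['wrist_force'],o['opening'],o['qd'].round(1))
im,m=snap('side','s9.png'); a=cv2.imread('pics/s5.png')
# change since s5 (plate seated, gauge in tray): plate/fixture, gauge and wide-gauge regions
for n,p in [('fixture',(.4855,-.245,.05)),('narrow',(.549,.30,.03)),('wide',(.45,.3,.03))]:
    u,v=map(int,proj(m,p)); d=cv2.absdiff(im,a)[v-25:v+25,u-30:u+30].max(2); print(n,d.mean().round(1),(d>40).sum())
    w=a[v-20:v+20,u-25:u+25]; r=cv2.matchTemplate(im[v-28:v+28,u-33:u+33],w,cv2.TM_CCOEFF_NORMED); _,s,_,l=cv2.minMaxLoc(r); print(s,l[0]-8,l[1]-8)
E
```

```text
33.1 [0.55070523 0.31072736 0.15031676] [ 0.58864574  0.18523105 -0.5091651 ] 0.085369129235311 [-0.1  1.1 -3.4 -2.4 -0.1 -0.1]
fixture 2.3 0
0.999423086643219 0 0
narrow 9.6 195
0.849088728427887 1 -1
wide 9.7 209
0.8941842317581177 0 1
```

The plate hasn't moved and both gauges lie in the tray. Handing in.

```bash
python3 -c "
from workcell import bot
print(bot.job_done())"
```

```text
the job is handed in; nothing more can be done
None
```

I handed the job in at about 33 s with every step done: the plate is seated on the rails, and the narrow gauge went in to its shoulder, paused over a second, came out and was released in the tray. The hand-in returned no verdict.

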